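Refit the clamp bolt of a vegetable cutter

TASK

The vegetable cutter has been washed and needs its clamp bolt back: take the black-winged bolt from the stand, lower it into the deep well in the top of the drum, feel for the start of the thread under a light touch, and turn it clockwise until its collar lies flush on the drum. Never force it, whether it is still resting on top of the thread, turning or tight; then let go of it, and leave the other things as they are.

Things in the scene. Friction and masses are not known exactly. Their poses are not given: they have to be found in the camera images.
- bolt: Clamp bolt, steel, 0.25 kg, 114 mm tall, upright, collar resting on its stand's rim. Origin: centre of its lower tip; z up its axis, x along the flat of its wing. From the tip up: nose tapering from 10 to 20 mm wide over 9 mm; 20 mm stem; collar 54 mm wide from 66 to 72 mm; neck; wing from 78 to 114 mm. A half turn about z gives the same bolt.
- bolt_lugs (a point): On the bolt's axis between its two thread lugs, 14 mm above the tip. The lugs are 5 mm thick, 9 mm long, point to the bolt's +x and -x (in line with the wing) and measure 31 mm across both.
- bolt_grip (a point): Centre of the bolt's black wing, 96 mm above its tip. The wing is 40 mm long (along x), 12 mm thick (along y, the way to grip it) and 36 mm tall.
- bolt_collar (a point): Centre of the underside of the bolt's collar, 66 mm above its tip.
- cutter: The vegetable cutter, fixed: a steel drum 110 mm in diameter with a flat top 110 mm above the table, and a motor body 120 mm high from 105 to 225 mm from the drum's axis in the +x direction. Origin: on the drum's axis, at table height; z up, x towards the motor body.
- well_mouth (a point): Centre of the well's mouth in the drum's flat top (axes as the cutter). Chamfered from 43 to 34 mm wide over 8 mm, then a straight 34 mm bore. The bolt is home when its collar lies on this face. A bolt tip 74 mm lower would touch the well's floor. Forces between bolt and cutter must stay below 70 N in sum: a push under 10 N and a twist under 0.5 N m keep well clear.
- well_thread (a point): On the well's axis, 40.5 mm below the mouth: top of a coarse right-handed two-start thread, 22 mm clear inside. Flat lands stop the lugs (collar then 14 mm above the mouth), save at two opposite gaps where the bolt drops till the collar is 5.5 mm up. The gaps lie within 0.75 rad either way of the cutter's +x and -x, differently each time, unmeasured; lugs have 6 degrees of play either way in them.
- thread_floor (a point): On the well's axis, 52 mm below the mouth, where the lugs are when home. From a gap's middle, turning clockwise (from above) brings the bolt down 0.075 mm per degree: the collar meets the mouth after about 75 degrees, and between 85 and 105 degrees it goes rigidly tight. Dropped only part way, the lugs jam on the lands' ends. The thread holds by friction when let go.
- stand: The wooden stand, fixed, 75 x 190 mm with two aluminium tubes 48 mm wide outside, 37 mm inside, rims 75 mm above the table, 55 mm either side of its centre along y: the bolt in one (either), the plug in the other. Origin: centre of its underside.
- plug: Bystander: smooth white plastic plug with a short round knob, in the other tube of the stand, its top 95 mm above the table. Origin 66 mm below its flange, on its axis.
- ramekin: Bystander: small white ceramic bowl, 72 mm wide, 40 mm tall. Origin: centre of its underside.
- shaker: Bystander: glass jar 48 mm wide, 110 mm tall. Origin: centre of its underside.
- bowl: Bystander: steel bowl 130 mm wide, 55 mm tall, to the left of the stand. Origin: centre of its underside.
- sauce: Bystander: amber bottle 60 mm wide, 170 mm tall. Origin: centre of its underside.
- cleaver: Bystander: cleaver lying on the chopping board, 290 mm long. Origin: centre of its blade.
Things that resemble listed ones, but are neither listed nor needed, are in the scene too. What is shaped like the bolt but turquoise is not meant.

How it is judged (in metres and radians):
On the way, in this order (a step that is already met when the one before it is completed fails the run):
1. the bolt stands in the well (z of bolt_collar in the frame of well_mouth below 0.03 m and horizontal distance between bolt_collar and well_mouth below 0.006 m), for 0.05 s.
2. the thread has caught: the lugs have dropped into the gaps (z of bolt_collar in the frame of well_mouth below 0.008 m and angle between bolt's own z axis and vertical below 0.08 rad), for 0.05 s.
At the end, for the whole second after the job is handed in: The bolt is screwed into the well with its collar within 1.5 mm of the drum's top, upright within 0.05 rad, its axis within 4 mm of the well's, at rest and released (z of bolt_collar in the frame of well_mouth below 0.0015 m and horizontal distance between bolt_collar and well_mouth below 0.004 m and angle between bolt's own z axis and vertical below 0.05 rad and linear speed of bolt below 0.01 m/s); the robot touches nothing.
It fails at once if the bolt is forced: more than 70 N between the bolt and the cutter (contact force between bolt and cutter above 70 N).
It fails at once if a bystander is moved by more than 30 mm (distance of any of plug, ramekin, shaker, bowl, sauce, cleaver from where it was at the start of the episode above 0.03 m).
It also fails if it takes over 72 s, if anything falls off the work surface, if the arm or the gripper's body presses on something with over 40 N, if the wrist force passes 120 N, or if a joint passes its speed limit or range.

ROBOT

A 6-joint arm with a two-finger parallel gripper is mounted at the origin on the work surface. World frame = base frame: x ahead of the robot, y to its left, z up, the work surface at z = 0. Lengths are in mm, angles in rad, forces in N, time in s.
With the tool pointing down it reaches from about 375 to 900 mm from the base axis. Payload 3.1 kg.
Tool frame: the origin (TCP) lies midway between the tips of the shut fingers; the grasp point (between the pads) lies robot.grip_depth behind it (robot.grip_depth is the distance from the TCP to the grasp point, in mm); z points along the fingers, y is the direction in which the jaws open and shut (so a half turn about z gives the same grasp; the last joint's range is limited). The gripper opens to 87 mm and grips with 3 to 60 N. Pads are 19 mm wide; open, the fingers measure 117 mm over their backs; the gripper's body (75 mm by 190 mm) begins 51 mm behind the grasp point.
Start: joints at [0.974, 0.527, 1.433, -0, 1.181, -0.178], TCP at [254.123, 570.98, 222.548] pointing down, gripper open.
Joint ranges: [-3.08, 3.08], [-0.75, 2.2], [0.22, 2.44], [-1.43, 4.57], [0, 2.65], [-2.85, 2.85]. Speed limits (rad/s): [2.79, 2.79, 3.14, 3.14, 3.14, 3.14].

INTERFACE

Orientations are given as a unit quaternion [x, y, z, w].
In Python, from plant import robot, fingers, sensors, vision, cut_out, tip_of gives the robot as it stands. The module is installed in compiled form; this text tells all that it offers. Calls block until the motion is done:
- robot.move_to(position, orientation): joint-space move of the TCP to a pose.
- robot.line_to(position, speed=150, orientation=None, stop_force=None): straight line of the TCP; orientation=None keeps the orientation; speed is the mean speed in mm/s. With stop_force (N) it stops when the force on the tool has changed by that much, and returns True; else False.
- robot.movej(angles): joint-space move.
- fingers.command_gripper(opening): finger opening in mm; the grip force is fixed at half the most; returns when the fingers have stopped.
- robot.dwell(seconds).
- robot.inverse_kinematics(position, orientation): joint angles nearest the present ones, or None.
- sensors.sense(): the state.
- vision.camera(name): name is "scene" or "top"; returns a dict with "image" (420x560x3 uint8, red, green, blue), "intrinsics" (3x3 intrinsics, pixels), "k1" (the pictures are not rectified: a ray, as slopes to the right and down, at radius r is drawn at 1 + k1 r^2 times it, then the intrinsics apply), "world_from_camera" (4x4, takes a point from camera to world coordinates). Camera axes: x right, y down, z forward; pixel columns grow to the right and rows downward; lengths in mm; the calibration is good to about 2 mm. A picture is of the moment at which its call begins. There is no depth.
A pose or a line that the arm cannot do raises robot.IKError and nothing moves.
- robot.sign_off(): hands the job in, once; it reports no verdict.
Trained networks look in the newest picture that a camera, given by its name, has taken for a name from the list of things; names that differ only in an ending like _2 or _b are one class to them, and where a whole thing is asked for, a point or a joint stands for the part that bears it (a point fixed in the world has none). Each returns a list of dicts, best first, with "conf" (0 to 1); they miss things now and then, are a little off and sometimes report something else, mostly with a low value. They report only what shows in the picture. A call takes as long as a camera call. They do not tell look-alikes from the thing itself.
- cut_out(camera, query): "mask" (420x560 bool, what is visible of it) and "location" ([column, row] in pixels, amid what is visible of it).
- tip_of(camera, query): "location" ([column, row] in pixels: a listed point, or the origin of a listed thing).
The state is a dict: "t": time; "joint_pos": joint angles; "dq": joint speeds; "joint_efforts": joint torques, N m; "eef_pos": TCP position; "eef_rot": TCP orientation; "ft_force": force on the tool from outside, world axes, zero at the start; "torque": the same for the moment, N m; "width": finger opening in mm.
Only numpy, scipy, OpenCV 4.12 (cv2) and the standard library are available. Lean on these libraries where they do the work, as an engineer would, in place of code of your own. Each camera call takes 0.05 s, during which the arm holds its last target.

## Working session

There is one attempt and no reset: what is moved stays moved. The work goes in short steps, each a Python script; the robot and the scene stay as the last script left them, time stands still between calls to the robot, and variables do not carry over. Pictures are saved under pics/ and viewed, and the job is handed in when it is done.

```bash
mkdir -p pics; ls; cat > h.py <<'E'
from plant import robot, fingers, sensors, vision, cut_out, tip_of
import numpy as np, cv2
def snap(name,fn):
    c=vision.camera(name); cv2.imwrite('pics/'+fn,c['image'][:,:,::-1]); return c
def ray(c,px):
    K=np.array(c['intrinsics'],float);k=c['k1']
    d=np.array([(px[0]-K[0,2])/K[0,0],(px[1]-K[1,2])/K[1,1]])
    u=d.copy()
    for _ in range(30): u=d/(1+k*(u@u))
    T=np.array(c['world_from_camera'],float)
    return T[:3,3],T[:3,:3]@np.array([u[0],u[1],1.])
def at_z(c,px,z):
    o,d=ray(c,px); return o+d*(z-o[2])/d[2]
def proj(c,p):
    T=np.linalg.inv(np.array(c['world_from_camera'],float));q=T[:3,:3]@np.array(p,float)+T[:3,3]
    u=q[:2]/q[2];u=u*(1+c['k1']*(u@u));K=np.array(c['intrinsics'],float)
    return np.array([K[0,0]*u[0]+K[0,2],K[1,1]*u[1]+K[1,2]])
def tri(c1,p1,c2,p2):
    o1,d1=ray(c1,p1);o2,d2=ray(c2,p2);d1/=np.linalg.norm(d1);d2/=np.linalg.norm(d2)
    A=np.array([d1,-d2]).T;s=np.linalg.lstsq(A,o2-o1,rcond=None)[0]
    a=o1+s[0]*d1;b=o2+s[1]*d2
    return (a+b)/2,np.linalg.norm(a-b)
E
python3 - <<'E'
from h import *
C={n:snap(n,n+'0.png') for n in('scene','top')}
for n,c in C.items():
    print(n,np.round(np.array(c['world_from_camera'])[:3,3]),np.round(np.array(c['world_from_camera'])[:3,2],2),c['intrinsics'][0][0],c['k1'])
    for q in['bolt','plug','stand','cutter','bowl']:
        print(q,[(np.round(r['location'],1).tolist(),round(r['conf'],2),int(r['mask'].sum())) for r in cut_out(n,q)[:4]])
    for q in['bolt_grip','bolt_collar','well_mouth','cutter','stand','plug']:
        print(q,[(np.round(r['location'],1).tolist(),round(r['conf'],2)) for r in tip_of(n,q)[:4]])
s=sensors.sense();print(s,robot.grip_depth)
E
```

```text
pics
scene [1334.  462. 1142.] [-0.57 -0.29 -0.77] 540.6155083132016 0.051236567425112234
bolt [([270.0, 191.1], 0.95, 364), ([294.5, 227.6], 0.6, 458), ([313.4, 192.6], 0.54, 354)]
plug [([354.1, 205.4], 0.54, 298)]
stand [([333.8, 217.8], 0.7, 1507)]
cutter [([170.1, 193.2], 0.76, 7240)]
bowl [([443.5, 218.0], 0.63, 1617)]
bolt_grip [([270.9, 180.6], 0.85), ([310.9, 183.0], 0.66), ([295.8, 219.9], 0.6)]
bolt_collar [([296.5, 225.1], 0.97), ([269.0, 190.7], 0.74), ([311.0, 192.5], 0.62)]
well_mouth [([309.5, 183.2], 0.2)]
cutter [([196.5, 176.8], 0.57)]
stand [([333.8, 217.1], 0.79), ([437.9, 273.9], 0.61)]
plug [([196.8, 174.9], 0.69), ([353.5, 221.8], 0.66)]
top [ 378.   79. 1523.] [ 0.12 -0.   -0.99] 537.7061620753615 0.060408156263077176
bolt [([261.1, 194.7], 0.88, 318), ([295.6, 224.9], 0.87, 276), ([259.7, 232.7], 0.8, 298), ([385.9, 197.3], 0.71, 6627)]
plug [([218.0, 233.3], 0.78, 300)]
stand [([241.8, 240.9], 0.97, 1124)]
cutter [([385.7, 198.1], 0.86, 6409)]
bowl [([137.8, 266.9], 0.93, 1809), ([261.5, 230.7], 0.64, 268)]
bolt_grip [([300.1, 221.7], 0.77), ([262.1, 194.1]
[... 234 characters left out ...]
7.2], 0.58)]
{'t': 1.2, 'joint_pos': array([ 9.73500154e-01,  5.27461300e-01,  1.43268100e+00, -2.63223168e-05,
        1.18140018e+00, -1.78498292e-01]), 'dq': array([-0.00242764,  0.00014501,  0.00043272, -0.00072056, -0.00162579,
       -0.0005854 ]), 'joint_efforts': array([-2.53638573e-04, -4.40029049e+01, -1.76980752e+01,  6.33519678e-02,
        5.06239745e-02,  1.17236925e-05]), 'eef_pos': array([254.1364357 , 570.98610099, 222.5782613 ]), 'eef_rot': array([2.07867120e-01, 9.78157073e-01, 1.86160585e-05, 2.07597207e-05]), 'ft_force': array([-0.40957742,  0.37930097, -0.08728954]), 'torque': array([-0.02951062, -0.00553505, -0.03378283]), 'width': 86.95421427278913} 18.700000000000003
```

View pics/scene0.png

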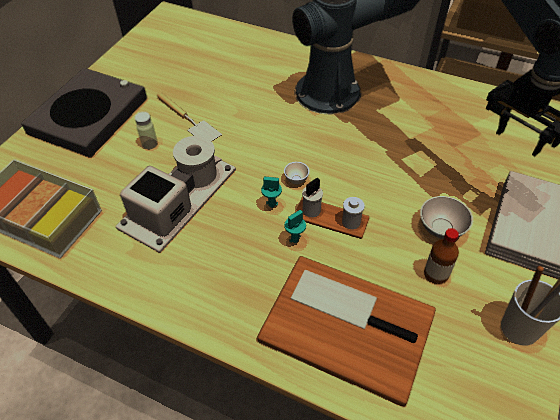

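View pics/top0.png

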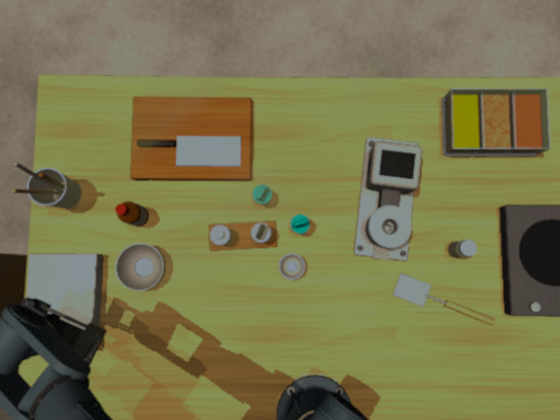

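```bash
python3 - <<'E'
import cv2,numpy as np
a=cv2.imread('pics/top0.png')[170:270,190:330];b=cv2.imread('pics/scene0.png')[150:260,230:380]
a=cv2.resize(a,(700,500),interpolation=cv2.INTER_CUBIC);b=cv2.resize(b,(750,550),interpolation=cv2.INTER_CUBIC)
cv2.imwrite('pics/ca.png',a);cv2.imwrite('pics/cb.png',b)
E
```

```text
(no output)
```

View pics/ca.png

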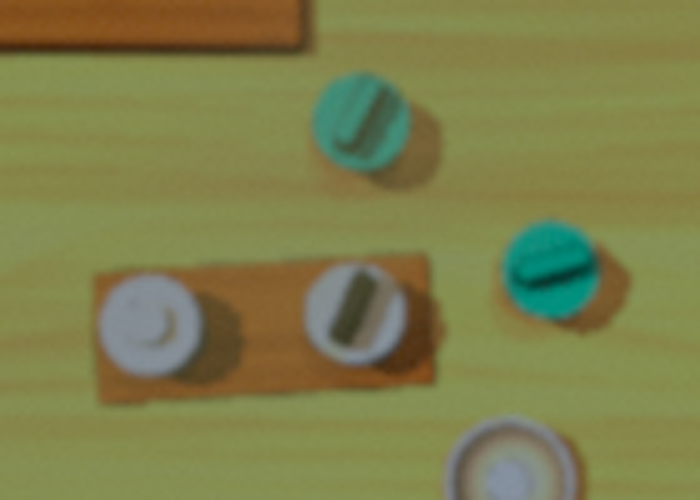

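View pics/cb.png

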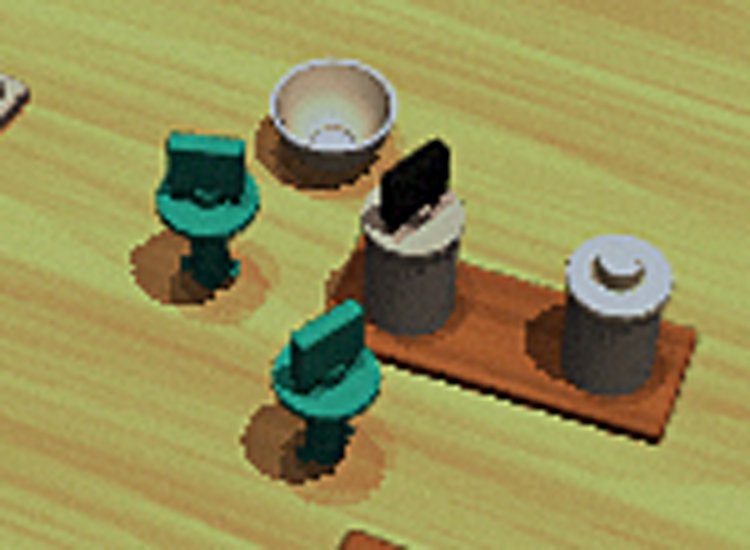

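The candidates for the bolt are:
- Turquoise look-alike: scene (270,191), top (262,194).
- Turquoise look-alike: scene (295,227), top (300,224).
- Black-winged bolt in the stand's tube: scene (313,192), top (260,233).

The plug, white with a round knob, is at scene (354,205), top (218,234). I choose the black-winged one; the crops confirm its black wing and that it sits in the tube. Next I fit its wing and the drum's circles.

```bash
cat > fit.py <<'E'
from h import *
from scipy.optimize import minimize
def hull(c,pts,S=4,off=(0,0),size=(100,100)):
    P=np.array([(proj(c,p)-off+.5)*S for p in pts]).astype(np.float32)
    return cv2.convexHull(P)
def box(x,y,yaw,z0,z1,L=40,W=12):
    R=np.array([[np.cos(yaw),-np.sin(yaw)],[np.sin(yaw),np.cos(yaw)]])
    return [np.r_[R@[a*L/2,b*W/2]+[x,y],z] for a in(-1,1) for b in(-1,1) for z in(z0,z1)]
def fitbox(views,x0,z0,z1):
    # views: list of (cam, mask, off)
    S=4
    def cost(v):
        e=0
        for c,m,off in views:
            h,w=m.shape
            im=np.zeros((h*S,w*S),np.uint8)
            cv2.fillConvexPoly(im,np.round(hull(c,box(*v,z0,z1),S,off)*16).astype(np.int32),255,shift=4)
            im=cv2.resize(im,(w,h),interpolation=cv2.INTER_AREA)/255.
            e+=((im-m)**2).sum()/m.sum()
        return e
    best=None
    for yaw in np.arange(0,np.pi,.2):
        r=minimize(cost,[*x0,yaw],method='Nelder-Mead',options=dict(initial_simplex=[[*x0,yaw],[x0[0]+6,x0[1],yaw],[x0[0],x0[1]+6,yaw],[*x0,yaw+.2]],xatol=.05,fatol=1e-4))
        if best is None or r.fun<best.fun: best=r
    return best
E
python3 - <<'E'
from fit import *
C={n:vision.camera(n) for n in('scene','top')}
p,e=tri(C['scene'],(313,185),C['top'],(261,232));print('grip tri',p,e)
V=[]
for n,(u0,v0,u1,v1) in{'scene':(298,172,328,202),'top':(248,218,276,248)}.items():
    g=C[n]['image'].max(2)[v0:v1,u0:u1]; print(n);print(g[::1,::1] if n=='top' else g[2:26,4:26])
E
```

```text
grip tri [486.88701609 145.16446667 110.52297063] 1.970145958922237
scene
[[177 174 159 128  97 159 162 186 184 183 185 184 179 179 182 183 183 185
  181 178 182 178]
 [178 178 157 128 133 210 134 169 180 179 180 183 177 182 185 186 180 180
  185 181 186 181]
 [185 176 156 150 233 110 169 174 177 183 181 179 179 178 185 185 187 182
  177 185 178 183]
 [179 176 183 180  52 128 172 176 171 174 177 178 186 192 197 139 192 187
  185 179 181 181]
 [191 232 143  42  44 171 176 166 173 170 185 191 204 100  18   7  83 188
  181 176 176 182]
 [135  57  44  26 130 179 176 171 172 183 194 144  55   7   5  11   0  84
  182 179 178 171]
 [ 47  45  32 143 184 174 173 176 185 201 107  19   2  10  13  10  13   0
  187 177 179 176]
 [ 51  51  54  48 172 179 178 189 140  63  10  11  13  11  19  23   1   0
  187 181 173 173]
 [ 53  51  37 178 183 178 186 100  12   4  11   5  22  13   8   5   5  20
  185 174 172 175]
 [ 60  49 180 179 176 190 105  10  11   7  11  11  11   2  15   3   3  16
  196 186 180 172]
 [ 50  41 177 182 142  28  10   4  12  24  12  17   8   1   9   2   2  19
  184 183 183 182]
 [1
[... 4021 characters left out ...]
134 134 131 129 126 124 123 120 117 117 117 117 113 114 111  98  83  73
   67  71  78  82  80  80  83  90 105 113]
 [131 131 131 129 126 123 123 121 119 118 114 115 110 108 104 101  90  81
   78  78  79  79  80  85  91 105 120 124]
 [129 130 129 128 129 123 121 119 121 120 119 117 119 118 117 118 113 109
  102  92  88  90  93 104 116 124 132 129]
 [131 129 131 130 130 127 124 124 122 123 122 122 123 124 124 123 125 127
  123 119 118 116 119 123 129 132 131 128]
 [132 132 131 132 132 130 130 128 125 125 123 122 121 124 123 124 123 126
  124 125 124 124 124 123 124 121 119 115]
 [127 128 127 127 127 125 127 123 121 118 114 112 109 110 111 108 106 110
  115 117 118 118 123 123 125 124 123 122]]
```

```bash
python3 - <<'E'
import cv2
a=cv2.imread('pics/top0.png')[130:265,345:435];b=cv2.imread('pics/scene0.png')[130:250,110:245]
cv2.imwrite('pics/da.png',cv2.resize(a,(400,600),interpolation=cv2.INTER_CUBIC));cv2.imwrite('pics/db.png',cv2.resize(b,(675,600),interpolation=cv2.INTER_CUBIC))
E
```

```text
(no output)
```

View pics/da.png

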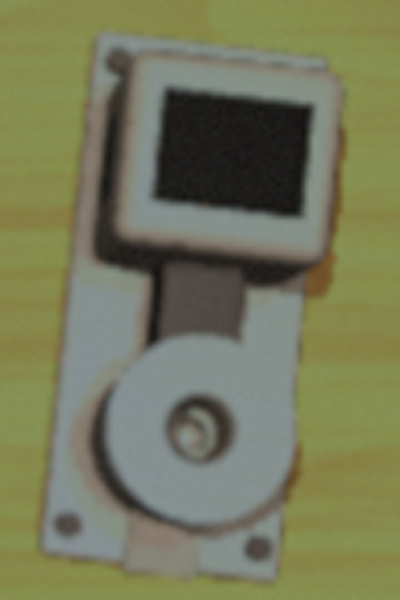

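View pics/db.png

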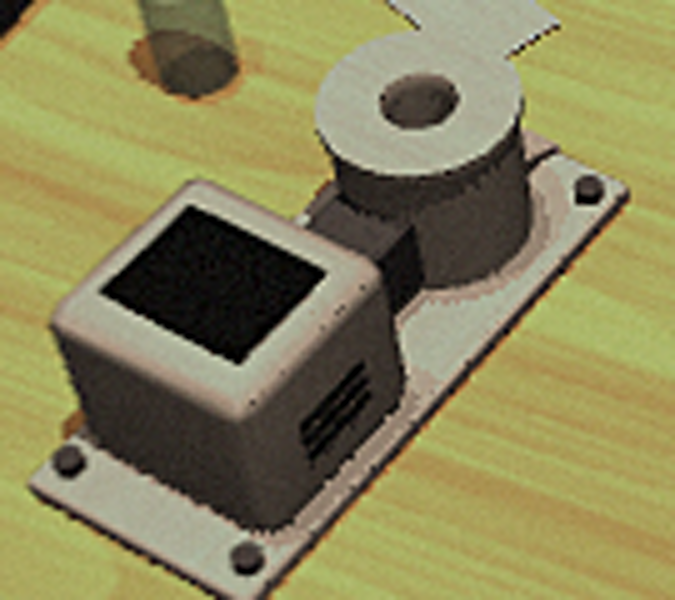

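```bash
cat > meas.py <<'E'
from fit import *
def wing(C,x0,zoff,rs):
    V=[]
    for n,(u0,v0,u1,v1) in rs.items():
        g=C[n]['image'].max(2)[v0:v1,u0:u1].astype(float)
        lo,hi=(10,175) if n=='scene' else (68,125)
        m=np.clip((hi-g)/(hi-lo),0,1)
        # keep largest dark component near center
        b=(g<(60 if n=='scene' else 97)).astype(np.uint8)
        N,l,st,ce=cv2.connectedComponentsWithStats(b,connectivity=4)
        k=min(range(1,N),key=lambda i:np.hypot(*(ce[i]-[(u1-u0)/2,(v1-v0)/2]))+ (1e3 if st[i,4]<25 else 0))
        keep=cv2.dilate((l==k).astype(np.uint8),np.ones((3,3)))
        V.append((C[n],m*keep,np.array([u0,v0])))
    return V
E
python3 - <<'E'
from meas import *
C={n:vision.camera(n) for n in('scene','top')}
rs={'scene':(298,172,328,202),'top':(248,218,276,248)}
V=wing(C,None,0,rs)
for nm,v in(('both',V),('scene',V[:1]),('top',V[1:])):
    r=fitbox(v,(487,145),87,123);print(nm,np.round(r.x,2),r.fun)
print((V[0][1]*9).astype(int)); print((V[1][1]*9).astype(int))
for n,(w,d,m) in{'top':((390.2,226.3),(390.1,226.5),(397.2,163.3)),'scene':((193.8,150.2),(194,150.6),None)}.items():
    print(n,at_z(C[n],w,110),at_z(C[n],d,110), m and at_z(C[n],m,120))
print(tri(C['scene'],(193.9,150.4),C['top'],(390.2,226.4)))
E
```

```text
both [ 4.8931e+02  1.4547e+02 -3.5000e-01] 0.15419843929462346
scene [ 4.8870e+02  1.4506e+02 -3.5000e-01] 0.057052292224038376
top [ 4.8963e+02  1.4606e+02 -4.1000e-01] 0.07178587628774999
[[0 0 0 0 0 0 0 0 0 0 0 0 0 0 0 0 0 0 0 0 0 0 0 0 0 0 0 0 0 0]
 [0 0 0 0 0 0 0 0 0 0 0 0 0 0 0 0 0 0 0 0 0 0 0 0 0 0 0 0 0 0]
 [0 0 0 0 0 0 0 0 0 0 0 0 0 0 0 0 0 0 0 0 0 0 0 0 0 0 0 0 0 0]
 [0 0 0 0 0 0 0 0 0 0 0 0 0 0 0 0 0 0 0 0 0 0 0 0 0 0 0 0 0 0]
 [0 0 0 0 0 0 0 0 0 0 0 0 0 0 0 0 0 0 0 0 0 0 0 0 0 0 0 0 0 0]
 [0 0 0 0 0 0 0 0 0 0 0 0 0 0 0 0 0 0 0 2 0 0 0 0 0 0 0 0 0 0]
 [0 0 0 0 0 0 0 0 0 0 0 0 0 0 0 0 0 4 8 9 5 0 0 0 0 0 0 0 0 0]
 [0 0 0 0 0 0 0 0 0 0 0 0 0 0 0 1 6 9 9 9 9 5 0 0 0 0 0 0 0 0]
 [0 0 0 0 0 0 0 0 0 0 0 0 0 0 3 8 9 8 8 8 9 9 0 0 0 0 0 0 0 0]
 [0 0 0 0 0 0 0 0 0 0 0 0 1 6 9 8 9 8 8 8 9 9 0 0 0 0 0 0 0 0]
 [0 0 0 0 0 0 0 0 0 0 0 4 8 9 8 8 8 8 8 9 9 8 0 0 0 0 0 0 0 0]
 [0 0 0 0 0 0 0 0 0 0 3 8 9 9 8 9 9 9 9 9 9 8 0 0 0 0 0 0 0 0]
 [0 0 0 0 0 0 0 0 2 8 9 9 8 8 8 9 9 9 8 9 9 8 0 0 0 0 0 0 0 0]
 [0 0 0 0 0 0 0 0 6 9 8 8 8 9 9 9 9 9 9 9 9 8 0 0 0 0 0 0 0 0]
 [0 0 0 0 0 0 0 0 8 9 9 8 9 
[... 2373 characters left out ...]
 0 0 0 0 0 0 0 0 0 0 0]
 [0 0 0 0 0 0 0 0 0 0 0 0 0 0 0 0 0 0 0 0 0 0 0 0 0 0 0 0]
 [0 0 0 0 0 0 0 0 0 0 0 0 0 0 0 0 0 0 0 0 0 0 0 0 0 0 0 0]
 [0 0 0 0 0 0 0 0 0 0 0 0 0 0 0 0 0 0 0 0 0 0 0 0 0 0 0 0]
 [0 0 0 0 0 0 0 0 0 0 0 0 0 0 0 0 0 0 0 0 0 0 0 0 0 0 0 0]
 [0 0 0 0 0 0 0 0 0 0 0 0 0 0 0 0 0 0 0 0 0 0 0 0 0 0 0 0]
 [0 0 0 0 0 0 0 0 0 0 0 0 0 0 0 0 0 0 0 0 0 0 0 0 0 0 0 0]]
top [ 503.81251597 -195.69111411  110.        ] [ 503.28323818 -195.41800132  110.        ] [ 670.54168298 -215.48068157  120.        ]
scene [ 504.05823175 -193.77326533  110.        ] [ 505.14023665 -192.50462355  110.        ] None
(array([ 503.31564813, -195.23707712,  108.10975666]), np.float64(1.7788015129601817))
```

Measured values:
- **Bolt:** axis about (489, 145.5), wing yaw about -0.37. The two cameras agree to about 1 mm.
- **Well:** about (504, -194.5), cutter yaw about -0.12. Drum to motor measures 168 mm against 165 mm expected.

Now I grasp the bolt.

```bash
cat >> h.py <<'E'
def quat(th):
    f=(th+np.pi/2)/2; return [np.cos(f),np.sin(f),0.,0.]
def st(tag=''):
    s=sensors.sense();print(tag,'t%.1f'%s['t'],'p',np.round(s['eef_pos'],2),'F',np.round(s['ft_force'],2),'M',np.round(s['torque'],3),'w%.1f'%s['width'],'q6 %.3f'%s['joint_pos'][5]);return s
E
python3 - <<'E'
from h import *
th=-0.37+np.pi/2
robot.move_to([489.2,145.5,200],quat(th)); st()
fingers.command_gripper(50)
b=robot.line_to([489.2,145.5,87.3],speed=120,stop_force=6); st(b)
fingers.command_gripper(0); st('grip')
snap('scene','g1.png');snap('top','g1t.png')
b=cv2.imread('pics/g1.png')[110:270,220:420]
cv2.imwrite('pics/g1c.png',cv2.resize(b,(750,600),interpolation=cv2.INTER_CUBIC))
E
```

```text
t3.2 p [489.13 146.28 200.08] F [0.95 0.84 0.82] M [-0.009  0.049 -0.051] w86.8 q6 -1.131
False t5.2 p [489.72 145.56  87.81] F [ 0.46 -0.77  0.09] M [-0.046  0.013 -0.011] w50.1 q6 -1.131
grip t5.9 p [489.34 145.5   87.4 ] F [ 0.41 -0.33 -0.14] M [-0.011 -0.022  0.013] w15.5 q6 -1.131
```

View pics/g1c.png

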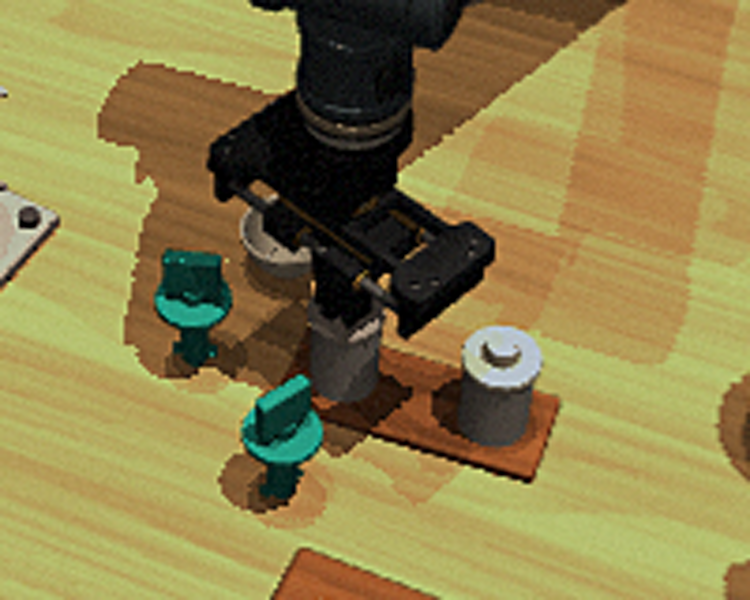

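The crop shows the jaws closed on the wing at about (345,290), with the neighbours untouched. The width of 15.5 mm is more than the wing's 12 mm, so I check how the bolt sits in the jaws before lifting.

```bash
python3 - <<'E'
from h import *
robot.dwell(.3); st()
robot.line_to([489.2,145.5,100],speed=60); st('lift')
robot.line_to([489.2,145.5,235],speed=200); st('lift')
for n in('scene','top'):
    c=snap(n,'g2%s.png'%n); p=proj(c,[489.2,145.5,235-48]); print(p); u,v=p.astype(int)
    im=c['image'][max(v-50,0):v+50,u-65:u+65,::-1]; cv2.imwrite('pics/g2%sc.png'%n,cv2.resize(im,(780,600*im.shape[0]//100),interpolation=cv2.INTER_CUBIC))
E
```

```text
t6.3 p [489.31 145.51  87.38] F [0.55 0.18 1.46] M [-0.008  0.047 -0.024] w15.8 q6 -1.131
lift t6.6 p [489.38 145.52 100.35] F [-0.12 -0.31 -2.46] M [-0.007 -0.017 -0.033] w15.5 q6 -1.131
lift t7.5 p [488.07 145.4  233.94] F [ 0.08 -0.82 -2.79] M [ 0.015  0.034 -0.032] w15.5 q6 -1.131
[313.48263558 164.86590572]
[259.11144805 228.8283767 ]
```

View pics/g2scenec.png

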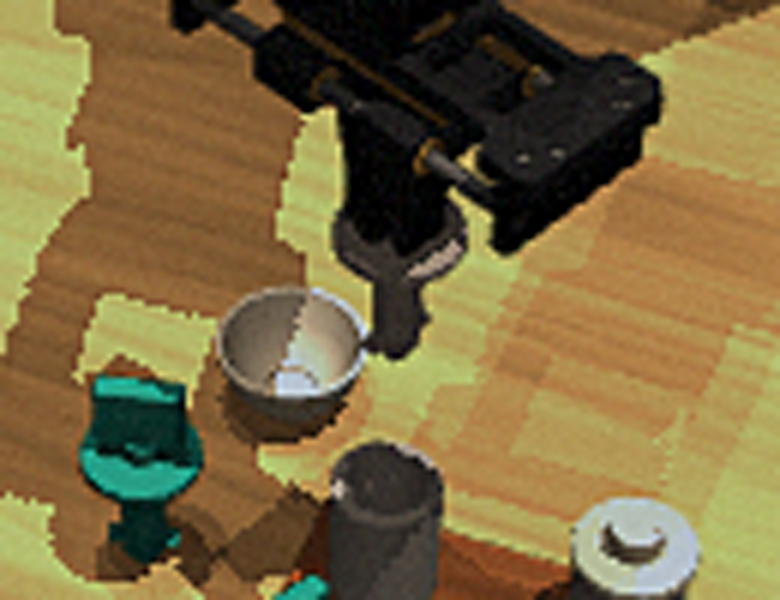

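View pics/g2topc.png

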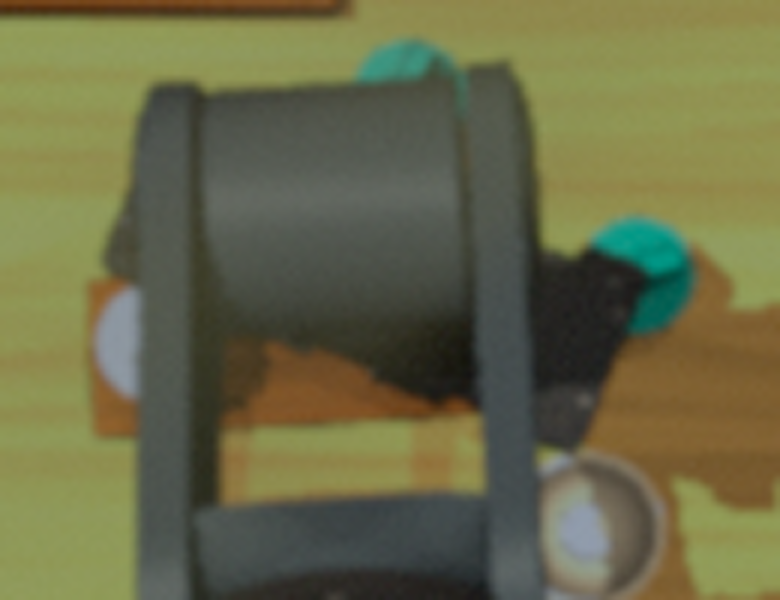

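```bash
python3 - <<'E'
from h import *
c=vision.camera('scene'); s=st(); x,y,z=s['eef_pos']
zt=z+18.7-96
for k,h in(('tip',0),('collar low',66),('collar top',72)): print(k,proj(c,[x,y,zt+h]))
# project lugs for several yaws
for b in(-.37-.19,-.37,-.37+.19):
    print(b,[np.round(proj(c,[x+s_*15.5*np.cos(b),y+s_*15.5*np.sin(b),zt+14]),1).tolist() for s_ in(1,-1)])
im=c['image'][140:185,295:335,::-1];cv2.imwrite('pics/g3.png',cv2.resize(im,(533,600),interpolation=cv2.INTER_NEAREST))
for q in('bolt_lugs','bolt_collar','bolt'): print(q,[(np.round(r['location'],1).tolist(),round(r['conf'],2)) for r in tip_of('scene',q)[:4]])
E
```

```text
t7.6 p [488.06 145.39 233.38] F [-0.1   0.74 -2.18] M [ 0.013  0.004 -0.028] w15.4 q6 -1.131
tip [313.16002871 173.1702332 ]
collar low [314.16784873 154.36215305]
collar top [314.26369849 152.57775424]
-0.56 [[308.2, 171.9], [318.5, 166.7]]
-0.37 [[308.9, 172.6], [317.8, 166.1]]
-0.18 [[309.9, 173.2], [316.8, 165.5]]
bolt_lugs [([271.9, 203.2], 0.78), ([291.0, 237.4], 0.61), ([311.4, 173.3], 0.59), ([335.0, 300.0], 0.3)]
bolt_collar [([270.5, 189.8], 0.94), ([314.4, 155.4], 0.8), ([292.6, 224.2], 0.73)]
bolt [([295.1, 242.8], 0.94), ([315.0, 169.8], 0.7), ([273.2, 207.7], 0.6)]
```

View pics/g3.png

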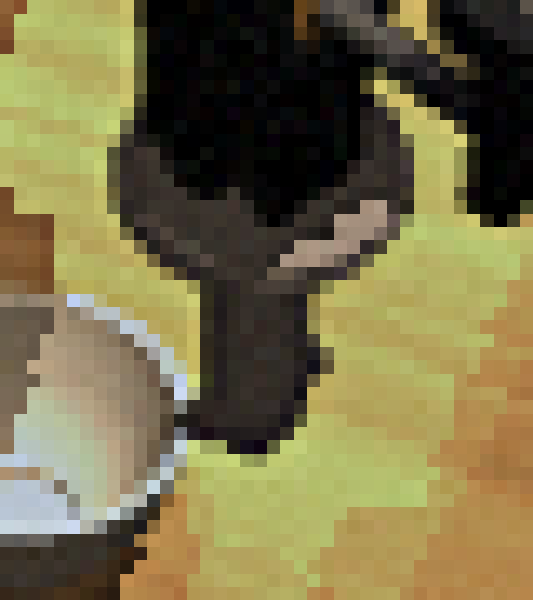

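The bolt hangs upright. In the crop its tip is at (314,174) against a predicted (313,173), and its lugs at (309,172) and (320,167) fit an aligned grip. Next I carry it over the well.

```bash
python3 - <<'E'
from h import *
robot.move_to([504,-194.5,235],quat(2.21)); robot.dwell(.3); s=st()
x,y,z=s['eef_pos'];zt=z-78.4
for n in('scene','top'):
    c=snap(n,'w1%s.png'%n); print(n,'tip',proj(c,[x,y,zt]),'collar',proj(c,[x,y,zt+66]),'mouth',proj(c,[504,-194.5,110]))
    u,v=proj(c,[504,-194.5,140]).astype(int); im=c['image'][v-45:v+45,u-50:u+50,::-1];print(u-50,v-45)
    cv2.imwrite('pics/w1%sc.png'%n,cv2.resize(im,(660,594),interpolation=cv2.INTER_NEAREST))
E
```

```text
t9.5 p [ 504.16 -193.87  235.04] F [ 0.15 -0.39 -2.7 ] M [0.033 0.058 0.014] w15.5 q6 -2.785
scene tip [191.35631617 137.613912  ] collar [187.74424075 118.63612606] mouth [193.57802773 150.1063742 ]
142 97
top tip [393.02119753 224.54387592] collar [398.43117097 222.05555463] mouth [389.74411572 226.22678519]
341 180
```

View pics/w1scenec.png

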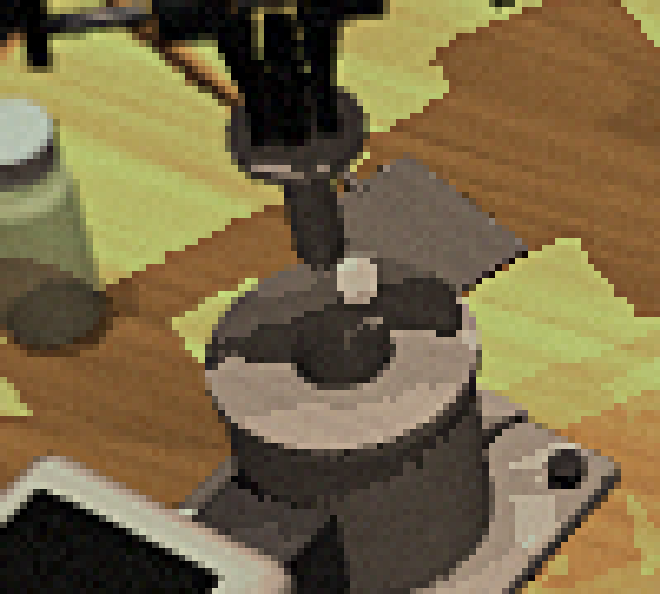

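View pics/w1topc.png

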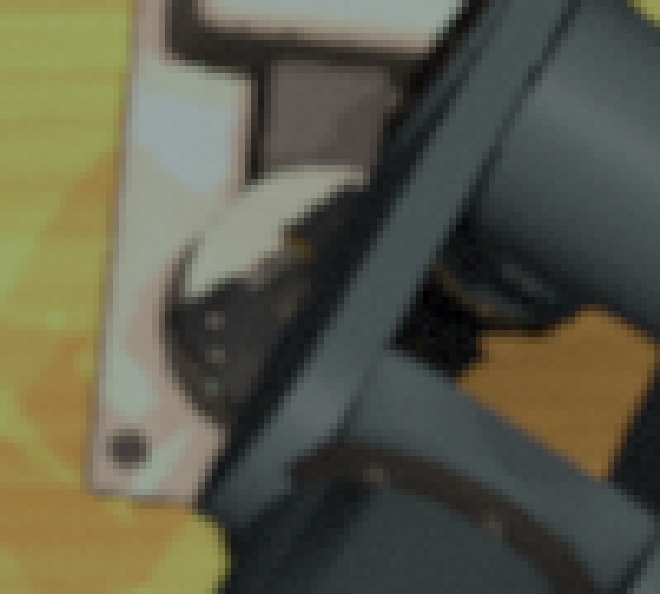

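The scene crop shows the tip at (190.8,137.2), within 0.6 px of the prediction, above the well mouth at (193.8,150). The shadowed white spot next to it is glare or a shadow gap on the drum. I lower it with a light stop force, then centre it by touch.

```bash
python3 - <<'E'
from h import *
q=quat(2.21)
robot.line_to([504,-194.5,191],speed=120)
robot.dwell(.15); st()
b=robot.line_to([504,-194.5,153],speed=25,stop_force=4.5); s=st(b)
E
```

```text
t10.3 p [ 504.73 -194.97  191.97] F [ 0.99  0.04 -2.2 ] M [0.091 0.053 0.009] w15.7 q6 -2.785
False t12.0 p [ 504.01 -194.51  153.1 ] F [ 0.22  0.56 -3.05] M [ 0.113  0.023 -0.005] w15.9 q6 -2.785
```

```bash
python3 - <<'E'
from h import *
c0=np.array([504,-194.5,153.]);b=0.64
for k in range(2):
    for u in([np.cos(b),np.sin(b),0],[-np.sin(b),np.cos(b),0]):
        u=np.array(u)
        L=[]
        for sg in(1,-1):
            r=robot.line_to(c0+sg*u*7,speed=14,stop_force=3.5); s=st(r); L.append((s['eef_pos']-c0)@u)
        c0=c0+u*sum(L)/2; print('off',np.round(L,2),c0)
        robot.line_to(c0,speed=20)
    if k==0 : break
st()
E
```

```text
False t12.6 p [ 509.63 -190.35  153.  ] F [-0.8  -0.18 -2.9 ] M [-0.008  0.139  0.024] w15.4 q6 -2.773
False t13.8 p [ 498.54 -198.62  153.05] F [ 1.06  0.05 -1.58] M [ 0.288 -0.145 -0.058] w15.6 q6 -2.798
off [ 6.99 -6.83] [ 504.06244364 -194.45350798  153.        ]
False t14.9 p [ 500.26 -189.16  153.17] F [ 0.87 -1.05 -2.92] M [-0.177 -0.252  0.003] w15.3 q6 -2.780
True t15.8 p [ 506.12 -197.91  151.99] F [-0.08 -0.09 -2.02] M [0.167 0.068 0.022] w15.7 q6 -2.789
off [ 6.52 -4.  ] [ 503.31085977 -193.44405246  153.        ]
 t16.2 p [ 503.07 -193.18  152.83] F [ 0.67  0.71 -2.73] M [ 0.09  -0.016  0.022] w15.4 q6 -2.785
```

```bash
python3 - <<'E'
from h import *
s=st()
c=snap('scene','w2.png');u,v=proj(c,[504,-194.5,140]).astype(int); im=c['image'][v-45:v+45,u-50:u+50,::-1];print(u-50,v-45)
x,y,z=s['eef_pos'];print(proj(c,[x,y,z-12.4]),proj(c,[x,y,110]),[np.round(proj(c,[x+a,y+b,z-6.4]),1).tolist() for a,b in((27,0),(-27,0),(0,27),(0,-27))])
cv2.imwrite('pics/w2c.png',cv2.resize(im,(660,594),interpolation=cv2.INTER_NEAREST))
for q in('bolt_collar','bolt_grip'): print(q,[(np.round(r['location'],1).tolist(),round(r['conf'],2)) for r in tip_of('scene',q)[:5]])
E
```

```text
t16.2 p [ 503.07 -193.18  152.83] F [ 0.67  0.71 -2.73] M [ 0.09  -0.016  0.022] w15.4 q6 -2.785
142 97
[192.63887264 141.8782859 ] [194.17826233 150.02645297] [[187.0, 146.8], [197.6, 133.8], [201.2, 143.2], [183.5, 137.3]]
bolt_collar [([294.0, 223.5], 0.94), ([269.1, 192.2], 0.77), ([191.4, 143.1], 0.52)]
bolt_grip [([270.4, 183.2], 0.87), ([190.6, 142.5], 0.65), ([186.7, 130.7], 0.61), ([293.6, 217.3], 0.61)]
```

View pics/w2c.png

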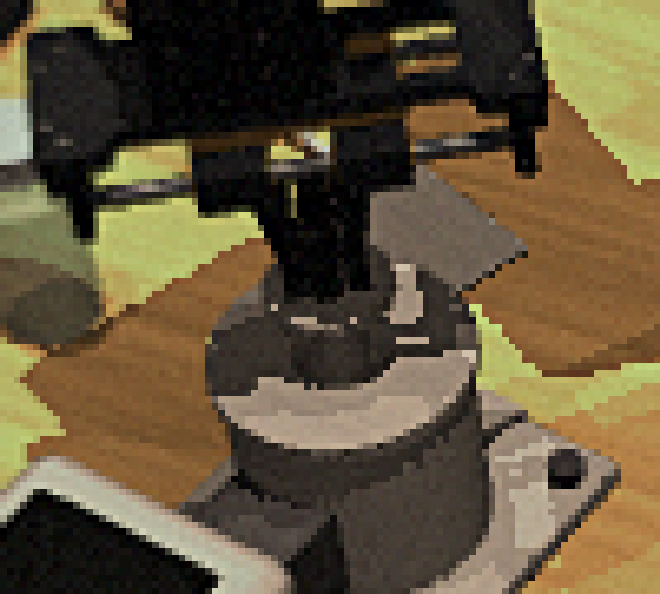

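```bash
python3 - <<'E'
from h import *
robot.line_to([504,-194.5,152.8],speed=20);robot.dwell(.1);st()
b=robot.line_to([504,-194.5,131],speed=20,stop_force=4); st(b)
robot.dwell(.15); st()
E
```

```text
t16.7 p [ 504.08 -194.6   152.78] F [ 0.33  0.11 -2.15] M [ 0.039 -0.052  0.003] w15.4 q6 -2.786
True t17.6 p [ 504.09 -194.27  133.45] F [-0.14  0.39  3.51] M [ 0.145 -0.076 -0.028] w15.8 q6 -2.786
 t17.7 p [ 503.91 -194.16  133.36] F [1.56 0.41 3.95] M [ 0.164 -0.163 -0.003] w15.6 q6 -2.786
```

```bash
cat > probe.py <<'E'
from h import *
X,Y=504,-194.5
def probe(th,zup,zmin,f=4,sp=15):
    robot.line_to([X,Y,zup],speed=25)
    robot.move_to([X,Y,zup],quat(th))
    b=robot.line_to([X,Y,zmin],speed=sp,stop_force=f)
    s=st('th%.2f %s'%(th,b)); return s
E
python3 - <<'E'
from probe import *
for th in(2.10,2.0): probe(th,136,130)
c=snap('scene','w3.png');u,v=proj(c,[504,-194.5,140]).astype(int); im=c['image'][v-30:v+30,u-35:u+35,::-1];print(u-35,v-30)
cv2.imwrite('pics/w3c.png',cv2.resize(im,(700,600),interpolation=cv2.INTER_NEAREST))
E
```

```text
th2.10 True t18.6 p [ 503.59 -194.07  131.89] F [-0.86 -0.28 -2.65] M [ 0.126  0.012 -0.039] w15.4 q6 -2.676
th2.00 False t19.7 p [ 503.9  -194.43  129.77] F [-0.44  0.12 -2.92] M [ 0.167  0.007 -0.004] w16.0 q6 -2.575
157 112
```

View pics/w3c.png

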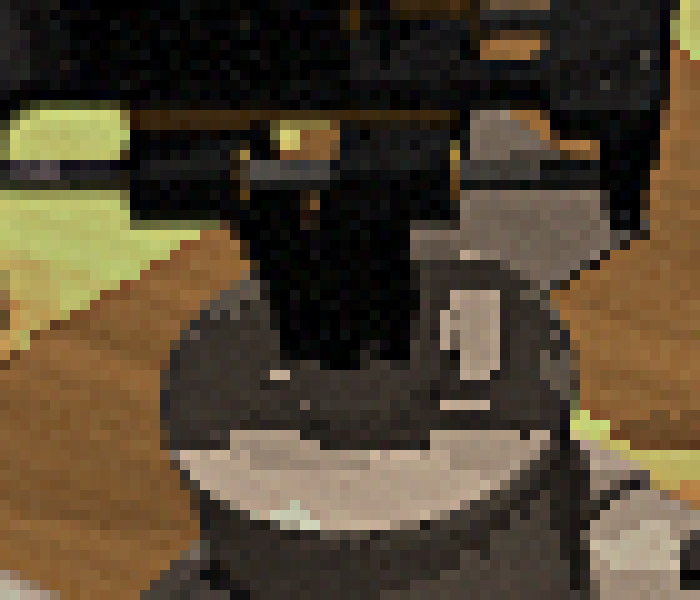

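The crop shows the collar close above the drum and the jaws around (340,300). At θ=2.00 the bolt went below the earlier stop without load, so it is probably in a gap. I carry on down lightly.

```bash
python3 - <<'E'
from probe import *
b=robot.line_to([X,Y,121],speed=12,stop_force=4.5); st(b); robot.dwell(.15); st()
E
```

```text
True t20.2 p [ 504.72 -194.56  126.86] F [1.85 0.44 5.19] M [ 0.169 -0.14   0.022] w15.9 q6 -2.575
 t20.3 p [ 504.57 -194.47  126.84] F [1.29 1.09 4.95] M [ 0.127 -0.252 -0.041] w15.3 q6 -2.575
```

```bash
cat >> probe.py <<'E'
def turn(th,z):
    robot.move_to([X,Y,z],quat(th)); return st('th%.3f'%th)
E
python3 - <<'E'
from probe import *
th=2.0
for i in range(3):
    th-=np.radians(3); s=turn(th,126.85)
robot.dwell(.1); st()
E
```

```text
th1.948 t20.6 p [ 504.23 -194.64  126.94] F [-0.91  0.7   2.09] M [ 0.044 -0.104 -0.038] w15.5 q6 -2.524
th1.895 t20.8 p [ 504.08 -194.59  126.8 ] F [-0.71  1.01  0.97] M [ 0.07  -0.159 -0.009] w15.8 q6 -2.472
th1.843 t21.1 p [ 503.66 -194.36  126.51] F [0.09 0.4  0.09] M [ 0.027 -0.06   0.043] w15.8 q6 -2.420
 t21.2 p [ 503.69 -194.34  126.54] F [ 0.32 -0.72 -0.02] M [ 0.064 -0.099  0.002] w15.5 q6 -2.420
```

```bash
python3 - <<'E'
from probe import *
b=robot.line_to([X,Y,121],speed=8,stop_force=4.5); st(b); robot.dwell(.1); s=st()
z=s['eef_pos'][2]; th=1.843
for i in range(3):
    th-=np.radians(5); s=turn(th,z)
b=robot.line_to([X,Y,z-5],speed=8,stop_force=4); st(b)
E
```

```text
True t21.5 p [ 504.65 -194.51  126.19] F [0.46 1.05 3.01] M [ 0.107 -0.154 -0.033] w15.4 q6 -2.419
 t21.6 p [ 504.65 -194.47  126.16] F [0.83 0.22 4.51] M [ 0.132 -0.132 -0.001] w15.7 q6 -2.418
th1.756 t21.8 p [ 503.79 -194.35  125.94] F [1.53 0.51 0.56] M [ 0.103 -0.07  -0.005] w15.8 q6 -2.333
th1.668 t22.1 p [ 503.45 -194.18  125.64] F [-0.53 -0.13 -1.82] M [ 0.045 -0.031  0.003] w15.7 q6 -2.247
th1.581 t22.3 p [ 503.51 -194.26  125.71] F [ 0.95 -0.13 -2.85] M [ 0.018 -0.061 -0.059] w15.3 q6 -2.160
True t22.7 p [ 504.4  -194.62  124.93] F [ 0.19 -0.63  4.01] M [ 0.012 -0.113  0.047] w15.6 q6 -2.158
```

The descent matches the thread pitch: 0.68 mm over 9° and 1.9 mm over 24°, against 0.075 mm per degree. The thread has caught, so I screw on with matched feed.

```bash
python3 - <<'E'
from probe import *
th=1.581; z=125.3
for i in range(7):
    th-=np.radians(5); z-=.375
    s=turn(th,z)
    if abs(s['torque'][2])>.3 or s['ft_force'][2]>8 or np.hypot(*s['ft_force'][:2])>8: print('STOP');break
b=robot.line_to([X,Y,z-5],speed=8,stop_force=4); st(b)
E
```

```text
th1.494 t22.9 p [ 503.78 -194.41  124.73] F [-0.01  0.45 -0.14] M [ 0.044 -0.08   0.007] w15.6 q6 -2.071
th1.406 t23.2 p [ 503.8  -194.4   124.32] F [-0.72  0.1  -1.24] M [ 0.015 -0.019 -0.038] w15.3 q6 -1.985
th1.319 t23.4 p [ 503.87 -194.44  124.02] F [-0.    0.08 -1.78] M [-0.032 -0.004 -0.012] w15.3 q6 -1.898
th1.232 t23.7 p [ 503.84 -194.46  123.7 ] F [-0.19 -0.5  -2.22] M [-0.097 -0.026 -0.041] w15.5 q6 -1.811
th1.145 t23.9 p [ 503.89 -194.47  123.38] F [ 0.36 -0.19 -1.53] M [-0.054  0.062  0.02 ] w15.4 q6 -1.724
th1.057 t24.2 p [ 503.92 -194.52  123.04] F [ 0.24  0.05 -1.28] M [-0.121  0.061  0.007] w15.4 q6 -1.637
th0.970 t24.4 p [ 503.94 -194.52  122.68] F [-0.51 -0.52 -1.69] M [-0.077  0.041  0.028] w15.7 q6 -1.550
True t24.7 p [ 503.51 -194.23  122.26] F [-0.26  1.22  4.75] M [0.084 0.114 0.058] w15.7 q6 -1.547
```

```bash
python3 - <<'E'
from probe import *
th=.97; z=122.3
for i in range(6):
    th-=np.radians(3); z-=.225
    s=turn(th,z)
    if abs(s['torque'][2])>.3 or s['ft_force'][2]>7 or np.hypot(*s['ft_force'][:2])>8: print('STOP');break
b=robot.line_to([X,Y,z-5],speed=8,stop_force=3.5); st(b)
c=snap('scene','w4.png');u,v=proj(c,[504,-194.5,125]).astype(int); im=c['image'][v-30:v+30,u-35:u+35,::-1];print(u-35,v-30)
cv2.imwrite('pics/w4c.png',cv2.resize(im,(700,600),interpolation=cv2.INTER_NEAREST))
E
```

```text
th0.918 t24.9 p [ 503.88 -194.43  122.2 ] F [-0.02 -0.21  3.64] M [-0.043  0.193  0.041] w15.9 q6 -1.495
th0.865 t25.2 p [ 503.9  -194.46  121.96] F [-1.    0.28  3.3 ] M [ 0.025  0.241 -0.027] w15.7 q6 -1.443
th0.813 t25.4 p [ 504.   -194.5   121.73] F [-2.16  1.3   4.05] M [-0.016  0.25  -0.006] w15.6 q6 -1.390
th0.761 t25.7 p [ 504.22 -194.7   121.58] F [-0.07 -0.06  4.87] M [-0.127  0.18   0.019] w15.5 q6 -1.338
th0.708 t25.9 p [ 504.44 -194.93  121.45] F [-0.24 -1.16  5.1 ] M [-0.274  0.236 -0.036] w15.6 q6 -1.286
th0.656 t26.2 p [ 504.54 -195.08  121.36] F [-1.24 -1.88  4.66] M [-0.33   0.185  0.08 ] w15.4 q6 -1.233
True t26.4 p [ 504.51 -195.12  121.38] F [ 0.29 -0.58  4.52] M [0.035 0.113 0.079] w15.7 q6 -1.233
157 116
```

View pics/w4c.png

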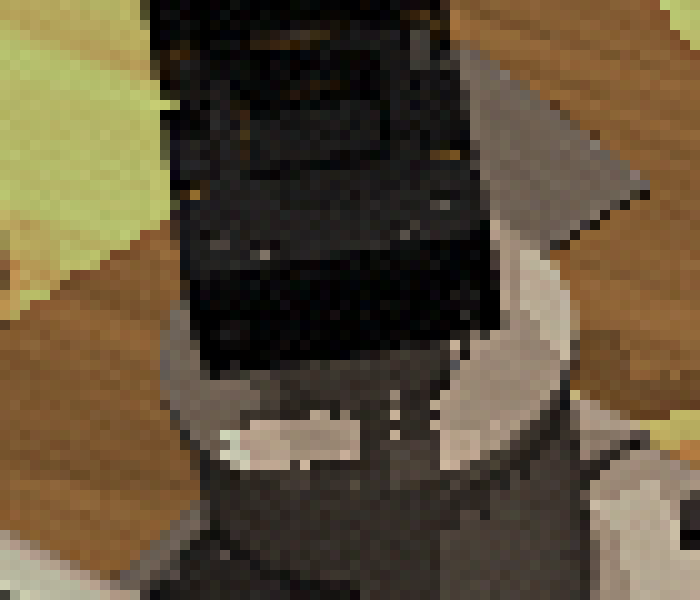

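The jaws hide the collar in this crop. The feed has stopped after 5.5 mm at 77°, as expected at the collar. I nip it up gently in 2° steps and watch the twist.

```bash
python3 - <<'E'
from probe import *
th=.656
for i in range(5):
    th-=np.radians(2)
    s=turn(th,121.3)
    if abs(s['torque'][2])>.22 or s['ft_force'][2]>8 or np.hypot(*s['ft_force'][:2])>8: print('STOP');break
robot.dwell(.15);st()
E
```

```text
th0.621 t26.7 p [ 504.18 -194.96  121.39] F [-0.6  -1.26  4.17] M [-0.473  0.21   0.066] w15.7 q6 -1.198
th0.586 t27.0 p [ 503.85 -195.    121.42] F [-1.78 -3.28  4.97] M [-0.674  0.421  0.091] w15.8 q6 -1.163
th0.551 t27.2 p [ 503.55 -194.95  121.43] F [-2.79 -3.48  5.55] M [-0.679  0.57   0.08 ] w15.7 q6 -1.127
th0.516 t27.5 p [ 503.25 -194.99  121.45] F [-3.39 -4.17  6.63] M [-0.754  0.698  0.108] w15.6 q6 -1.093
th0.481 t27.7 p [ 503.02 -195.01  121.45] F [-3.99 -3.1   6.66] M [-0.829  0.812  0.122] w15.5 q6 -1.058
 t27.9 p [ 503.02 -195.01  121.43] F [-4.36 -4.17  6.69] M [-0.79   0.809  0.112] w15.7 q6 -1.058
```

```bash
python3 - <<'E'
from probe import *
fingers.command_gripper(45); s=st()
p=s['eef_pos']
robot.line_to([p[0],p[1],200],speed=100); st()
robot.move_to([420,40,330],quat(.9)); st()
for n in('scene','top'):
    c=snap(n,'e%s.png'%n); u,v=proj(c,[504,-194.5,125]).astype(int); im=c['image'][v-30:v+30,u-35:u+35,::-1];print(u-35,v-30)
    for k,q in(('collar',[504,-194.5,110]),('top',[504,-194.5,158])): print(k,proj(c,q))
    cv2.imwrite('pics/e%sc.png'%n,cv2.resize(im,(700,600),interpolation=cv2.INTER_NEAREST))
    for q in('bolt_collar','bolt_grip'): print(q,[(np.round(r['location'],1).tolist(),round(r['conf'],2)) for r in tip_of(n,q)[:5]])
E
```

```text
t28.7 p [ 504.03 -194.47  121.3 ] F [0.37 0.14 0.48] M [-0.046 -0.033  0.011] w45.2 q6 -1.057
 t29.6 p [ 503.58 -194.2   199.52] F [-0.34  0.5  -0.2 ] M [-0.023 -0.002 -0.033] w44.8 q6 -1.057
 t30.7 p [420.46  39.37 329.45] F [ 0.47 -0.34 -0.02] M [-0.044 -0.004 -0.028] w45.3 q6 -1.071
157 116
collar [193.57802773 150.1063742 ]
top [191.10910272 137.12788097]
bolt_collar [([196.3, 151.0], 0.84), ([295.9, 223.3], 0.76), ([269.7, 193.0], 0.63)]
bolt_grip [([269.6, 182.7], 0.92), ([293.4, 215.4], 0.67), ([190.9, 139.4], 0.64), ([336.9, 297.4], 0.37)]
355 195
collar [389.74411572 226.22678519]
top [393.37860037 224.56070594]
bolt_collar [([257.0, 189.7], 0.87), ([391.0, 227.2], 0.81), ([382.6, 225.8], 0.71), ([300.0, 223.3], 0.43)]
bolt_grip [([390.5, 224.6], 0.73), ([259.0, 191.0], 0.56)]
```

View pics/escenec.png

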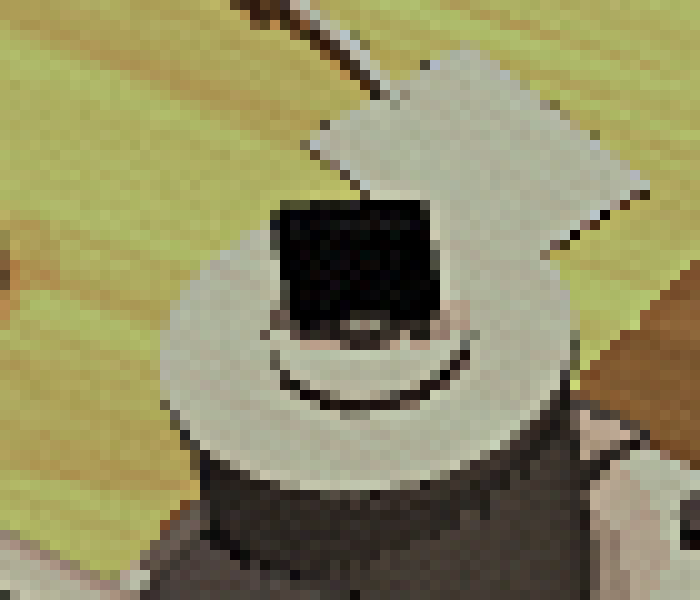

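View pics/etopc.png

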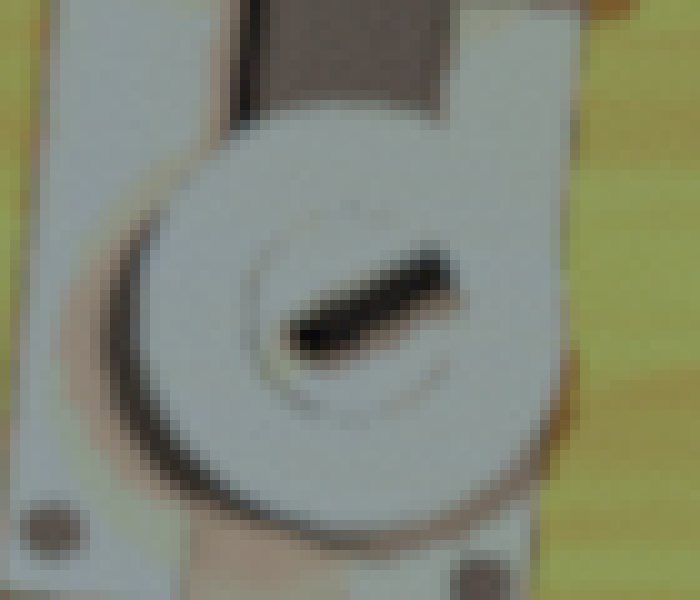

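Both crops show the bolt upright and centred. In the scene crop the collar's rim lies on the drum at about (194,155), and in the top crop the ring is concentric around (390,227). A pixel is too coarse to show flushness to 1.5 mm, so I touch the wing's top lightly with shut fingers. It should be at 110+48 = 158 mm.

```bash
python3 - <<'E'
from probe import *
fingers.command_gripper(0)
robot.move_to([504,-194.5,185],quat(.48)); robot.dwell(.2); st()
b=robot.line_to([504,-194.5,155],speed=10,stop_force=3.5); st(b)
robot.dwell(.2); st()
E
```

```text
t33.3 p [ 504.38 -193.42  186.12] F [ 0.28 -0.42 -0.17] M [-0.053  0.028 -0.027] w0.3 q6 -1.055
True t35.6 p [ 504.01 -194.53  158.43] F [ 0.18 -0.3   3.78] M [-0.081  0.073  0.003] w0.9 q6 -1.055
 t35.8 p [ 504.04 -194.53  158.44] F [-1.05  0.39  5.63] M [ 0.015  0.041 -0.007] w0.7 q6 -1.055
```

The touch gives 158.4 mm, so the collar is within about 0.4 mm of flush. I retract clear and hand in.

```bash
python3 - <<'E'
from probe import *
robot.line_to([504,-194.5,200],speed=80)
robot.move_to([420,40,330],quat(.9)); robot.dwell(.3); st()
snap('scene','f.png')
robot.sign_off()
E
```

```text
t37.9 p [420.28  39.33 329.44] F [0.92 0.57 0.92] M [ 0.024 -0.008 -0.021] w0.2 q6 -1.071
the job is handed in; nothing more can be done
```

View pics/f.png

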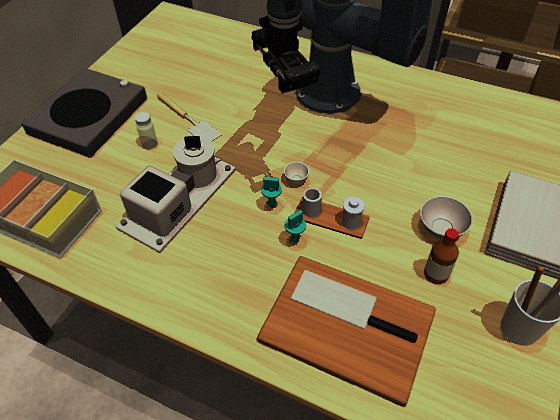

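The black-winged bolt is screwed into the drum and released. I handed the job in at about 38 s of the 72 s allowed; no verdict was reported. The final picture shows the bolt in the drum at (193,148), the gripper clear of everything, and the other objects where they were.

**What I did:** I lifted the bolt from the stand, lowered it into the well and searched for the thread under a light push. It dropped into a gap about 0.55 rad from the cutter's +x direction. I then turned it about 87° clockwise. It came down 5.5 mm at close to the stated pitch and stopped descending at 77°.

**Forces:** Wrist readings stayed below about 9 N. The twist stayed below 0.13 N m.

**Last check:** A light touch on the wing's top read 158.4 mm against 158.0 mm for a flush collar. The collar is therefore within about 0.4 mm, and the pictures show the bolt upright and centred.

**What disagreed or failed:**
- The gripper read 15.5 mm on a 12 mm wing, though the camera showed the bolt held straight.
- My attempt to centre the bolt by touching the sides of the bore did not work, probably because the bolt gave in the grip. I used the camera position instead.
- The first stop in the well was 3 mm lower than expected for the lands, and the bolt sat about 1 mm off its expected height in the jaws.
- Sideways load built up during the last 10° of turning and was gone after release.

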